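# Poise a tube over its amplifier socket

## Task

The jukebox amplifier on the bench is missing one of its two matching straight glass tubes with a brown base: the spare stands among the other tubes in the grey steel stand. Pull it straight up out of its spring clips, carry it clear over the parts of the amplifier and hold it upright about one centimetre above the empty cream socket, centred, with the key on its spigot lined up with the keyway, so that I can check the pins before it goes in. Finish while still holding it there, still and not lowered in; the tube and the arm must not touch the amplifier, and everything else is to be left where it is.

Things in the scene. Friction and masses are not known exactly. Their poses are not given: they have to be found in the camera images.
- tube: The spare tube, loose, about 45 g, upright in one socket of the stand. Brown 34 mm base 16 mm high, its shoulder sloping in to the glass at 19 mm; straight clear glass 28 mm wide, silvered from 54 mm up, rounded top at 70 mm. Origin: centre of the underside of the base, z up. Below it an 8 mm spigot reaches down 14 mm (pins 11 mm). Key: on the spigot's -x side, under a cream mark on the base.
- tube_grip (a point): The middle of the spare tube's straight glass (28 mm in diameter), on its axis, 45 mm above the tube's origin: the place to grip it, with fingers in front of and behind it (the stand's -x and +x); the glass between 26 and 60 mm will do.
- tube_tip (a point): Centre of the lower end of the spare tube's spigot, its lowest point, 14 mm below the tube's origin; same axes as the tube.
- tube_key (a point): The key at the lower end of the spare tube's spigot, 5.5 mm from its axis, toward the tube's -x; same axes as the tube.
- stand: Grey steel tube stand fixed to the bench, 212 mm long (y), 84 mm deep (x; 128 mm over its feet), flat top at 50 mm. Three sockets on its centre line at y = -62, 0 and +62 mm; the tubes rest with the underside of their base on the top, all with their keys toward the stand's front (-x), so a seated tube has the stand's axes. Origin: centre of the underside.
- stand_mid (a point): Top face of the stand at its middle socket. At every socket two spring-steel clips stand on the +y and -y sides of the tube, 20 mm from its axis, 28 mm high; their rolled tips bear on the sloping shoulder of the base. Pulling straight up takes up to about 8 N over the first 5 mm and spreads them; then the tube only rubs lightly until raised 25 mm. The x sides of the tubes are clear for fingers.
- amplifier: Amplifier fixed to the bench: drab box 300 mm long (y), 170 deep (x), deck at 60 mm, three black knobs on its front (-x). On the deck: a transformer at either end (70 by 60 mm, x = -30, y = -112 and 112, tops up to 117 above the bench), two aluminium cans at the back (35 mm wide, x = 52, y = -30 and 22, tops 120) and two tube sockets (x = -30, y = -34 and 34). Origin: centre of the underside.
- socket: The empty tube socket on the amplifier's deck, in one of its two places: cream ceramic, 33 mm in diameter, 6 mm high, with a dark 10 mm centre hole whose keyway, a dark notch, is on the -x side (the front, the side of the knobs). Fixed; same axes as the amplifier. Origin: centre of the underside, on the deck.
- socket_mouth (a point): Centre of the empty socket's top face, 6 mm above the deck; same axes as the socket, keyway toward -x.
- mate: The other socket of the amplifier with the matching tube plugged in: same size and look as the spare; its glass top is 76 mm above the deck (136 mm above the bench). Fixed. Origin: on the deck. It is to be left alone.
- pear_tube: A pear-shaped glass tube with a black base, 39 mm at its widest, 81 mm high, in another socket of the stand; loose, held by the same clips. Origin: centre of the underside of its base. To be left in place.
- metal_tube: A short black metal-shell tube, 27 mm in diameter and 58 mm high, in another socket of the stand; loose, held by the same clips. Origin: centre of the underside of its base. To be left in place.
- spindle_adapter: Brass spindle adapter, 38 mm disc with a boss, 16 mm high, on the bench behind the stand. Origin: centre of the underside.
- button_a: Red bakelite selector button, 30 by 20 by 16 mm, on the bench in front of the stand. Origin: centre of the underside.
- button_b: A second red selector button, the same.
- fuse_holder: Cream ceramic fuse holder, 60 by 24 by 24 mm, on the bench in front of the amplifier. Origin: centre of the underside.
- tone_arm: Chrome tone arm, 203 mm long (y) and about 18 mm high, lying on the bench in front of the amplifier. Origin: near its middle, on the bench.

How it is judged:
On the way:
1. the spare tube is pulled up out of its clips: its base 30 mm or more above the top of the stand, upright, in the fingers (z of tube in the frame of stand above 0.08 m and angle between tube's own z axis and vertical below 0.35 rad and contact force between the fingers and tube above 1 N), for 0.2 s.
At the end, for the whole second after the job is handed in: The fingers hold the spare tube at rest, touching nothing else: spigot tip 4 to 18 mm above the empty socket, within 4.5 mm of its centre, upright within 0.1 rad, key within 0.16 rad of the keyway; the other tubes within 6 mm and the bench parts within 20 mm of where they were (horizontal distance between tube_tip and socket_mouth below 0.0045 m and z of tube_tip in the frame of socket_mouth between 0.004 and 0.018 m and angle between the x axis of tube and the x axis of socket, either way round below 0.16 rad and x of tube_key in the frame of socket_mouth below 0 m and angle between tube's own z axis and vertical below 0.1 rad and linear speed of tube below 0.015 m/s and angular speed of tube below 0.15 rad/s and contact force between the fingers and tube above 1 N and contact force between tube and amplifier below 0.1 N and contact force between tube and socket below 0.1 N and contact force between tube and mate below 0.1 N and distance of each of pear_tube, metal_tube from where it was at the start of the episode below 0.006 m and distance of each of spindle_adapter, button_a, button_b, fuse_holder, tone_arm from where it was at the start of the episode below 0.02 m); the arm keeps its last pose, push and grip.
It fails at once if the spare tube touches the amplifier, its sockets or the tube fitted there (contact force between tube and amplifier above 0.5 N or contact force between tube and socket above 0.5 N or contact force between tube and mate above 0.5 N).
It fails at once if the arm or the fingers touch the amplifier, its sockets or the tube fitted there (contact force between any of the fingers, the arm and amplifier above 1 N or contact force between any of the fingers, the arm and socket above 1 N or contact force between any of the fingers, the arm and mate above 1 N).
It fails at once if another tube is pulled or tipped in the stand (distance of any of pear_tube, metal_tube from where it was at the start of the episode above 0.006 m).
It fails at once if a part lying on the bench is pushed away (distance of any of spindle_adapter, button_a, button_b, fuse_holder, tone_arm from where it was at the start of the episode above 0.02 m).
It also fails if it takes over 43 s, if anything falls off the work surface, if the arm or the gripper's body presses on something with over 40 N, if the wrist force passes 120 N, or if a joint passes its speed limit or range.

## Robot

A 6-joint arm with a two-finger parallel gripper is mounted at the origin on the work surface. World frame = base frame: x ahead of the robot, y to its left, z up, the work surface at z = 0. Lengths are in m, angles in rad, forces in N, time in s.
With the tool pointing down it reaches from about 0.35 to 0.8 m from the base axis. Payload 7.3 kg.
Tool frame: the origin (TCP) lies between the finger pads; the fingertips stand 25 mm ahead of it and the grasp point (between the pads) lies 6 mm ahead of it (r.tip_extent is the distance from the TCP to the fingertips, in m); z points along the fingers, y is the direction in which the jaws open and shut (so a half turn about z gives the same grasp; the last joint's range is limited). The gripper opens to 85 mm and grips with 20 to 120 N. Pads are 22 mm wide; open, the fingers measure 114 mm over their backs; the gripper's body (76 mm by 85 mm) begins 54 mm behind the grasp point. The pads swing forward as they close: fully open they stand 13 mm farther back than shut.
Start: joints at [1.02, 0.342, 1.524, -0, 1.275, -0.146], TCP at [0.207, 0.483, 0.256] pointing down, gripper open.
Joint ranges: [-2.53, 2.53], [-0.77, 2.02], [0.04, 2.7], [-1, 4.14], [0.28, 2.66], [-3.11, 3.11]. Speed limits (rad/s): [2.57, 2.57, 3.14, 3.14, 3.14, 3.14].

## Interface

Orientations are given as a unit quaternion [x, y, z, w].
In Python, from workcell import r, command_gripper, optics gives the robot as it stands. The module is installed in compiled form; this text tells all that it offers. Calls block until the motion is done:
- r.reach(position, orientation): joint-space move of the TCP to a pose.
- r.move_straight(position, orientation=None, speed=0.15, max_force=None): straight line of the TCP; orientation=None keeps the orientation; speed is the mean speed in m/s. With max_force (N) it stops when the force on the tool has changed by that much, and returns True; else False.
- r.movej(angles): joint-space move.
- command_gripper(opening, force=None): finger opening in m; force is the grip in N (None keeps the last); returns when the fingers have stopped.
- r.hold(seconds).
- r.solve_ik(position, orientation): joint angles nearest the present ones, or None.
- r.read_state(): the state.
- optics.get_image(name): name is "side" or "top"; returns (picture, depth): 420x560x3 uint8, red, green, blue; 420x560 float32, m along the optical axis (not along the pixel's ray), 0 where there is no reading.
- optics.camera_model(name): a dict with "K" (3x3 intrinsics, pixels), "k1" (the pictures are not rectified: a ray, as slopes to the right and down, at radius r is drawn at 1 + k1 r^2 times it, then the intrinsics apply), "R" (3x3) and "t" (3): a world point X has camera coordinates R X + t. Camera axes: x right, y down, z forward; pixel columns grow to the right and rows downward; lengths in m; the calibration is good to about 2 mm. A picture is of the moment at which its call begins. camera_model takes no time and is no camera call.
A pose or a line that the arm cannot do raises r.PlanningError and nothing moves.
- r.finish_job(): hands the job in, once; it reports no verdict.
The state is a dict: "time_s": time; "joint_positions": joint angles; "dq": joint speeds; "tau": joint torques, N m; "eef_pos": TCP position; "eef_rot": TCP orientation; "contact_force": force on the tool from outside, world axes, zero at the start; "torque": the same for the moment, N m; "grip_width": finger opening in m.
Only numpy, scipy, OpenCV 4.12 (cv2) and the standard library are available. Lean on these libraries where they do the work, as an engineer would, in place of code of your own. Each camera call takes 0.05 s, during which the arm holds its last target.

## Working session

There is one attempt and no reset: what is moved stays moved. The work goes in short steps, each a Python script; the robot and the scene stay as the last script left them, time stands still between calls to the robot, and variables do not carry over. Pictures are saved under pics/ and viewed, and the job is handed in when it is done.

```bash
mkdir -p pics; ls; python3 - <<'E'
from workcell import r, optics
import cv2, numpy as np
for n in ("side","top"):
    im,d=optics.get_image(n); cv2.imwrite(f"pics/{n}0.png",im[:,:,::-1]); np.savez(f"{n}0.npz",im=im,d=d)
    print(n,optics.camera_model(n))
s=r.read_state(); print(s["time_s"],s["eef_pos"],s["eef_rot"],s["grip_width"])
E
```

```text
pics
side {'K': array([[535.85980942,   0.        , 272.53736243],
       [  0.        , 535.85980942, 198.97301607],
       [  0.        ,   0.        ,   1.        ]]), 'k1': 0.024774276621597244, 'R': array([[ 0.9631011 , -0.26894531, -0.01023174],
       [-0.17544503, -0.5985369 , -0.78164737],
       [ 0.20409632,  0.75460055, -0.62363667]]), 't': array([-0.49101821,  0.18521834,  0.94085705])}
top {'K': array([[404.08156022,   0.        , 279.13882005],
       [  0.        , 404.08156022, 208.50262291],
       [  0.        ,   0.        ,   1.        ]]), 'k1': -0.06684326695396867, 'R': array([[ 0.06626628, -0.99780127,  0.00118794],
       [-0.9721177 , -0.06482887, -0.22535393],
       [ 0.22493545,  0.01377855, -0.97427624]]), 't': array([0.00392267, 0.53746505, 0.94351731])}
0.1 [0.20658251 0.48230598 0.25569214] [ 2.01004549e-01  9.79590060e-01 -6.57740204e-04 -2.30521549e-04] 0.0854059368847982
```

View pics/side0.png

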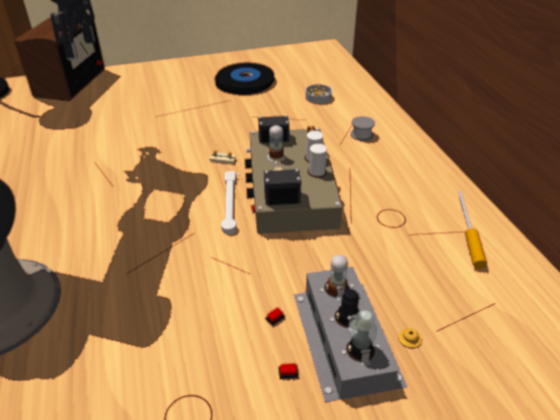

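View pics/top0.png

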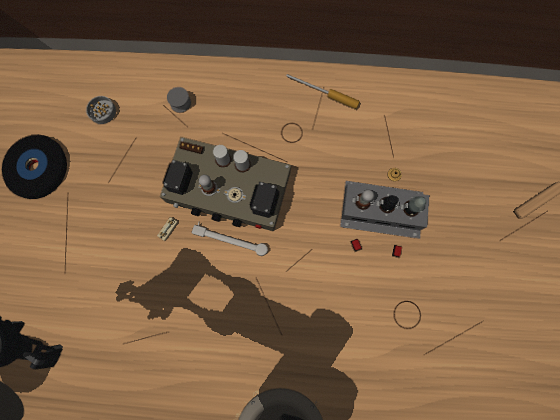

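```bash
python3 - <<'E'
import cv2, numpy as np
s=np.load("side0.npz")["im"][:,:,::-1]; t=np.load("top0.npz")["im"][:,:,::-1]
f=lambda a,k:cv2.resize(a,None,fx=k,fy=k,interpolation=cv2.INTER_CUBIC)
cv2.imwrite("pics/z1.png",f(s[240:400,285:415],4)[:600])
cv2.imwrite("pics/z2.png",f(s[110:240,215:355],4))
cv2.imwrite("pics/z3.png",f(t[130:235,155:300],5))
cv2.imwrite("pics/z4.png",f(t[160:265,320:450],5))
E
```

```text
(no output)
```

View pics/z1.png

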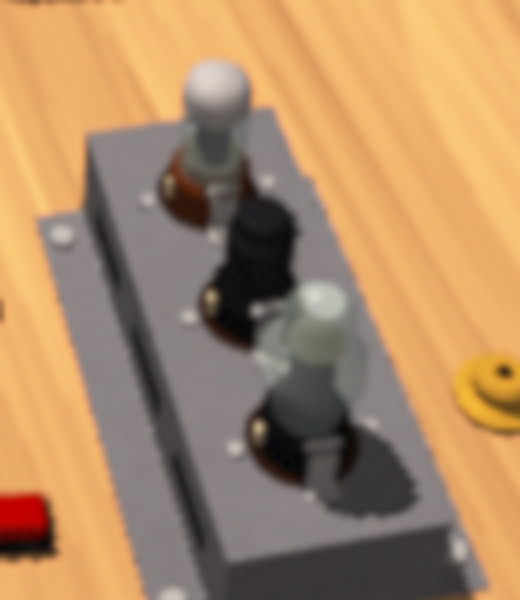

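View pics/z2.png

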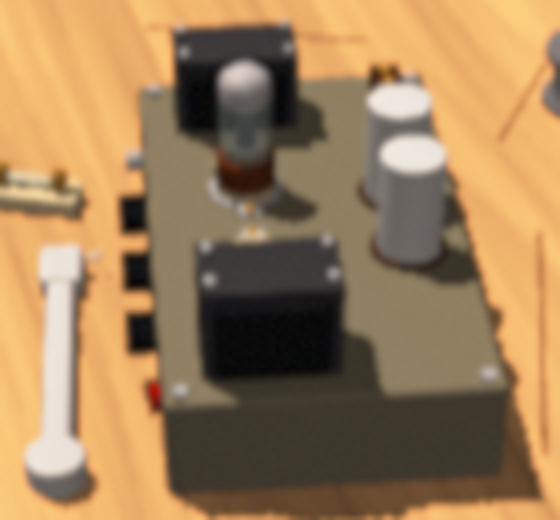

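View pics/z3.png

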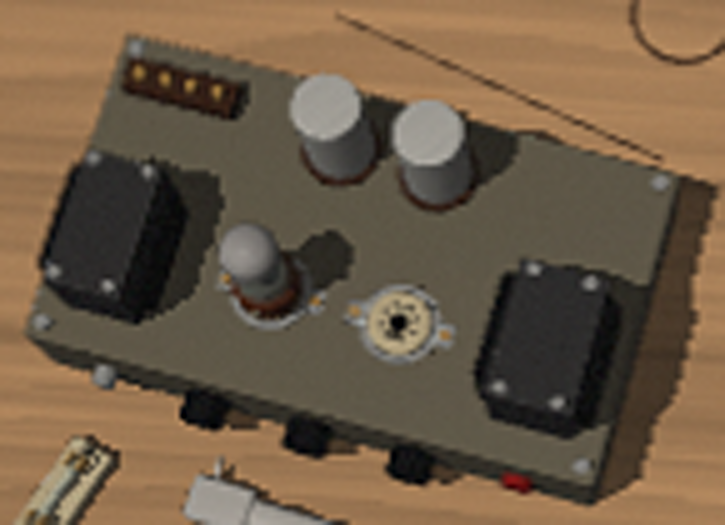

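View pics/z4.png

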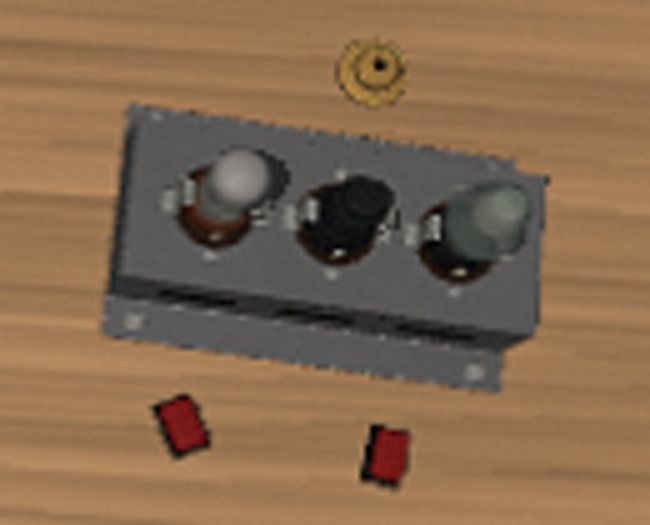

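```bash
cat > h.py <<'E'
import numpy as np, cv2, json
from scipy.optimize import least_squares
from workcell import r, command_gripper, optics
CM={n:optics.camera_model(n) for n in("side","top")}
def proj(n,X):
    c=CM[n]; X=np.atleast_2d(X); P=X@c["R"].T+c["t"]; s=P[:,:2]/P[:,2:]
    s=s*(1+c["k1"]*(s**2).sum(1,keepdims=True)); K=c["K"]
    return s*[K[0,0],K[1,1]]+K[:2,2]
def ray(n,px):
    c=CM[n];K=c["K"]; d=(np.atleast_2d(px)-K[:2,2])/[K[0,0],K[1,1]]; s=d.copy()
    for _ in range(20): s=d/(1+c["k1"]*(s**2).sum(1,keepdims=True))
    return np.c_[s,np.ones(len(s))]
def onplane(n,px,z):
    c=CM[n]; D=ray(n,px)@c["R"]; o=-c["R"].T@c["t"]
    return o+D*((z-o[2])/D[:,2])[:,None]
def bydepth(n,px,d):
    c=CM[n]; return (ray(n,px)*np.asarray(d)[:,None]-c["t"])@c["R"]
def rz(a): return np.array([[np.cos(a),-np.sin(a),0],[np.sin(a),np.cos(a),0],[0,0,1]])
E
cat > fit.py <<'E'
from h import *
T=lambda off,k,p:((np.array(p)+.5)/k-.5)+off
A=[("top",(-85,150,60),T((155,130),5,(28,332))),("top",(85,150,60),T((155,130),5,(127,36))),
("top",(85,-150,60),T((155,130),5,(682,178))),
("top",(52,22,120),T((155,130),5,(326,103))),("top",(52,-30,120),T((155,130),5,(428,132))),("top",(-30,-34,66),T((155,130),5,(398,323))),
("side",(-85,-150,60),T((215,110),4,(165,407))),("side",(85,-150,60),T((215,110),4,(503,384))),("side",(-85,150,60),T((215,110),4,(140,90))),("side",(85,150,60),T((215,110),4,(418,78))),
("side",(52,22,120),T((215,110),4,(399,103))),("side",(52,-30,120),T((215,110),4,(413,155)))]
S=[("top",(42,106,50),T((320,160),5,(130,105))),("top",(-42,106,50),T((320,160),5,(120,277))),("top",(-42,-106,50),T((320,160),5,(537,333))),("top",(42,-106,50),T((320,160),5,(547,178))),
("side",(-42,106,50),T((285,240),4,(90,133))),("side",(42,106,50),T((285,240),4,(270,108))),("side",(-42,-106,50),T((285,240),4,(228,562))),("side",(42,-106,50),T((285,240),4,(450,515)))]
out={}
for nm,L,x0 in(("amp",A,(.53,.1,-.2)),("stand",S,(.5,-.25,-.1))):
    M=np.array([l[1] for l in L])/1000.
    def f(p,raw=False):
        W=M@rz(p[2]).T+[p[0],p[1],0]
        return np.concatenate([(proj(l[0],w)[0]-l[2]) for l,w in zip(L,W)])
    q=least_squares(f,x0,loss="soft_l1"); out[nm]=q.x.tolist()
    print(nm,q.x.round(4)); print(np.c_[f(q.x).reshape(-1,2)].round(1).tolist())
json.dump(out,open("poses.json","w"))
E
python3 fit.py
```

```text
amp [ 0.601   0.1794 -0.1976]
[[-0.9, 0.6], [0.5, -1.0], [0.6, -1.2], [0.5, 0.6], [0.6, 0.0], [0.8, -0.3], [-1.2, -0.4], [1.1, 0.5], [-1.1, -1.8], [0.4, -2.2], [-0.3, -1.0], [-0.4, -0.7]]
stand [ 0.5684 -0.2327 -0.0806]
[[2.0, 1.8], [0.4, -0.9], [0.3, -0.1], [0.4, -1.0], [-1.5, -0.7], [0.2, -1.5], [-0.4, -0.9], [0.3, 0.8]]
```

```bash
cat > ov.py <<'E'
from h import *
import sys
def circ(c,rad,n=40):
    a=np.linspace(0,2*np.pi,n); return np.c_[c[0]+rad*np.cos(a),c[1]+rad*np.sin(a),np.full(n,c[2])]/1000.
def rect(x,y,z): return np.array([(-x,-y,z),(x,-y,z),(x,y,z),(-x,y,z),(-x,-y,z)])/1000.
AM=[rect(85,150,60),rect(85,150,0),circ((52,22,120),17.5),circ((52,-30,120),17.5),circ((-30,-34,66),16.5),circ((-30,-34,66),5),circ((-30,34,66),16.5),circ((-30,34,66+45),14),circ((-30,34,66+19),14)]
SM=[rect(42,106,50),rect(64,106,1)]+[circ((0,y,50),17) for y in(-62,0,62)]+[circ((0,62,50+54),14),circ((0,62,69),14),circ((0,0,50+58),13)]
def draw(n,im,off,k,poses,names=("amp","stand"),extra=[]):
    w=off
    a=cv2.resize(np.ascontiguousarray(im[w[1]:w[3],w[0]:w[2],::-1]),None,fx=k,fy=k,interpolation=cv2.INTER_CUBIC)
    for nm,M in(("amp",AM),("stand",SM)):
        if nm not in names: continue
        p=poses[nm]
        for c in M:
            q=proj(n,c@rz(p[2]).T+[p[0],p[1],0]); q=((q-w[:2]+.5)*k-.5)
            cv2.polylines(a,[np.round(q*8).astype(int)],False,(0,255,0),1,cv2.LINE_AA,3)
    for c in extra:
        q=((proj(n,c)-w[:2]+.5)*k-.5); cv2.polylines(a,[np.round(q*8).astype(int)],False,(255,0,255),1,cv2.LINE_AA,3)
    return a
if __name__=="__main__":
    p=json.load(open("poses.json")); tag=sys.argv[1]
    s=np.load("side0.npz")["im"]; t=np.load("top0.npz")["im"]
    a=draw("side",s,(285,240,415,400),3,p); b=draw("side",s,(215,110,355,240),3,p)
    c=draw("top",t,(155,130,300,235),3,p); d=draw("top",t,(320,160,450,265),3,p)
    H=lambda *I:np.hstack([cv2.copyMakeBorder(i,0,max(j.shape[0] for j in I)-i.shape[0],0,0,0) for i in I])
    cv2.imwrite(f"pics/ov_side{tag}.png",H(a,b)); cv2.imwrite(f"pics/ov_top{tag}.png",H(c,d))
E
python3 ov.py a
python3 - <<'E'
from h import *
p=json.load(open("poses.json"))
for n in("top","side"):
    z=np.load(f"{n}0.npz"); d=z["d"]; print(n,(d>0).mean())
    v,u=np.mgrid[0:420,0:560]; W=bydepth(n,np.c_[u.ravel(),v.ravel()],d.ravel())
    for nm in("amp","stand"):
        L=(W-[p[nm][0],p[nm][1],0])@rz(p[nm][2])
        if nm=="amp": m=(abs(L[:,0])<80)&(abs(L[:,1])<145)&(abs(L[:,2]-.06)<.008)
        else: m=(abs(L[:,0])<38)&(abs(L[:,1])<100)&(abs(L[:,2]-.05)<.008)
        print(nm,m.sum(),np.median(L[m,2]),L[m,2].std())
    m=(abs(W[:,2])<.01)&(W[:,0]>.3)&(W[:,0]<.8)&(abs(W[:,1])<.4); print("bench",np.median(W[m,2]),W[m,2].std())
E
```

```text
top 0.9959438775510204
amp 5666 0.05993398539925146 0.0025756016057021432
stand 3083 0.05018307465092993 0.0041234899169688335
bench -0.0001993202807705082 0.002032950959667031
side 0.995812074829932
amp 6006 0.06049248635661276 0.003383205198192038
stand 6226 0.04995112725381334 0.0032889329524014065
bench 0.00022414907200362478 0.0016313161933398262
```

View pics/ov_sidea.png

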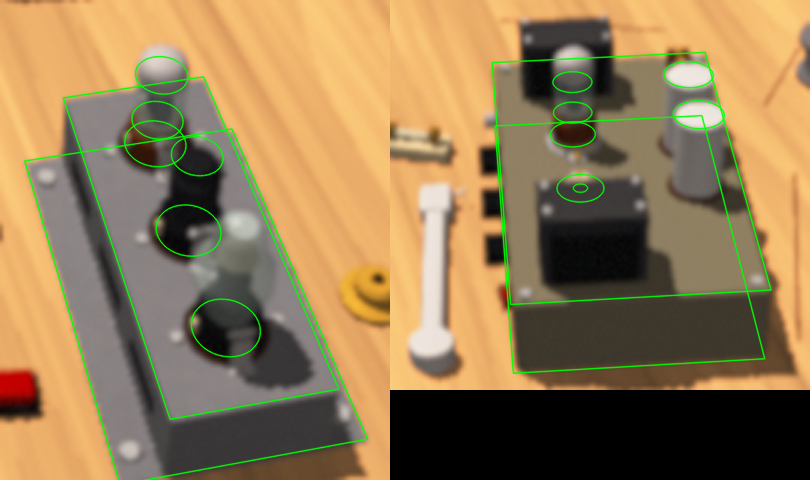

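View pics/ov_topa.png

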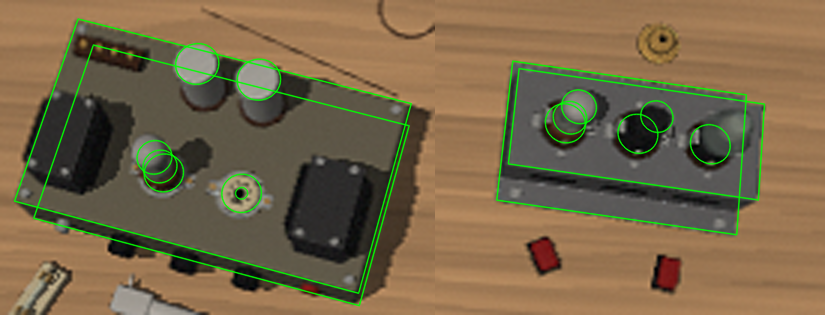

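```bash
cat > refine.py <<'E'
from h import *
from scipy.ndimage import map_coordinates, gaussian_filter
p0=json.load(open("poses.json"))
def seg(a,b,n=25,m=.06): 
    t=np.linspace(m,1-m,n)[:,None]; return (np.array(a)*(1-t)+np.array(b)*t)/1000., (np.array(b)-np.array(a))/1000.*np.ones((n,1))
def circ(c,rad,n=24):
    a=np.linspace(0,2*np.pi,n,endpoint=False); return np.c_[c[0]+rad*np.cos(a),c[1]+rad*np.sin(a),np.full(n,c[2])]/1000., np.c_[-np.sin(a),np.cos(a),0*a]*.01
c=lambda i,z,x,y:[(-x,-y,z),(x,-y,z),(x,y,z),(-x,y,z)][i]
a=lambda i:c(i,60,85,150); s=lambda i:c(i,50,42,106); fl=lambda i:c(i,1,64,106)
E={"amp":[("top",seg(a(1),a(2))),("top",seg(a(2),a(3))),("top",seg(a(3),a(0),m=.03)),("top",seg(a(0),a(1))),("top",circ((52,22,120),17.5)),("top",circ((52,-30,120),17.5)),("top",circ((-30,-34,66),16.5)),
 ("side",seg(a(0),a(1))),("side",seg(a(1),a(2))),("side",seg(a(3),a(0))),("side",circ((52,22,120),17.5)),("side",circ((52,-30,120),17.5))],
"stand":[("top",seg(s(1),s(2))),("top",seg(s(2),s(3))),("top",seg(s(3),s(0))),("top",seg(s(0),s(1))),("top",seg(fl(3),fl(0))),
 ("side",seg(s(0),s(1))),("side",seg(s(1),s(2))),("side",seg(s(2),s(3))),("side",seg(s(3),s(0))),("side",seg(fl(3),fl(0)))]}
G={n:[gaussian_filter(np.load(f"{n}0.npz")["im"][...,k].astype(float),.6) for k in range(3)] for n in("top","side")}
def run(nm,p,cams,W=4.,verbose=True):
    for it in range(8):
        w=W if it<3 else 2.5
        def geo(p):
            Q=[];N=[]
            for n,(X,t) in E[nm]:
                if n not in cams: continue
                R=rz(p[2]);o=[p[0],p[1],0]; q=proj(n,X@R.T+o); q2=proj(n,(X+t*.05)@R.T+o); d=q2-q; d/=np.linalg.norm(d,axis=1)[:,None]
                Q.append(q);N.append(np.c_[-d[:,1],d[:,0]])
            return Q,N
        Q,N=geo(p); TG=[];OK=[]; cl=[e for e in E[nm] if e[0] in cams]
        for (n,_),q,nn in zip(cl,Q,N):
            off=np.arange(-w,w+.01,.25); P=q[:,None]+nn[:,None]*off[None,:,None]
            g=0
            for ch in G[n]:
                v=map_coordinates(ch,[P[...,1],P[...,0]],order=1,mode="nearest"); g=g+np.gradient(v,axis=1)**2
            g=np.sqrt(g); k=g.argmax(1); 
            # centroid about peak
            ko=np.clip(k[:,None]+np.arange(-4,5),0,len(off)-1); gg=np.take_along_axis(g,ko,1); o=(gg*off[ko]).sum(1)/gg.sum(1)
            TG.append(o); OK.append((g.max(1)>2.5)&(k>0)&(k<len(off)-1))
        tg=np.concatenate(TG); ok=np.concatenate(OK); q0=np.concatenate(Q); nn=np.concatenate(N)
        def f(x): return ((((np.concatenate(geo(x)[0])-q0)*nn).sum(1)-tg)[ok])
        p=least_squares(f,p,loss="soft_l1",f_scale=.3).x
    if verbose:
        print(nm,cams,p.round(4)); print([ (round(float(np.median(o[k])),2),int(k.sum())) for o,k in zip(TG,OK)])
    return p
out={}
for nm in("amp","stand"):
    for cams in(("top",),("side",),("top","side")): out[nm]=run(nm,np.array(p0[nm]),cams).tolist()
json.dump(out,open("poses.json","w"))
E
cp poses.json poses0.json; python3 refine.py; python3 ov.py b
```

```text
amp ('top',) [ 0.6011  0.1815 -0.1991]
[(-0.08, 25), (-0.18, 24), (-0.07, 25), (-0.12, 23), (-0.26, 24), (-0.29, 24), (-0.25, 19)]
amp ('side',) [ 0.6013  0.1772 -0.1898]
[(0.16, 12), (0.53, 24), (0.22, 24), (-0.2, 24), (-0.2, 24)]
amp ('top', 'side') [ 0.6013  0.1802 -0.1956]
[(-0.11, 25), (0.2, 23), (0.12, 25), (0.21, 24), (-0.3, 24), (-0.23, 24), (0.33, 18), (0.94, 14), (1.02, 25), (-0.04, 24), (-0.36, 24), (-0.25, 24)]
stand ('top',) [ 0.5671 -0.2284 -0.0784]
[(2.06, 7), (0.98, 25), (0.06, 25), (1.31, 25), (0.08, 25)]
stand ('side',) [ 0.5683 -0.2345 -0.0787]
[(-0.01, 25), (1.71, 25), (-0.24, 19), (0.45, 24), (-0.04, 25)]
stand ('top', 'side') [ 0.5681 -0.234  -0.0782]
[(1.87, 20), (0.92, 12), (0.54, 25), (-0.83, 25), (0.6, 25), (0.29, 25), (1.81, 25), (-0.34, 18), (0.25, 25), (-0.19, 25)]
```

View pics/ov_sideb.png

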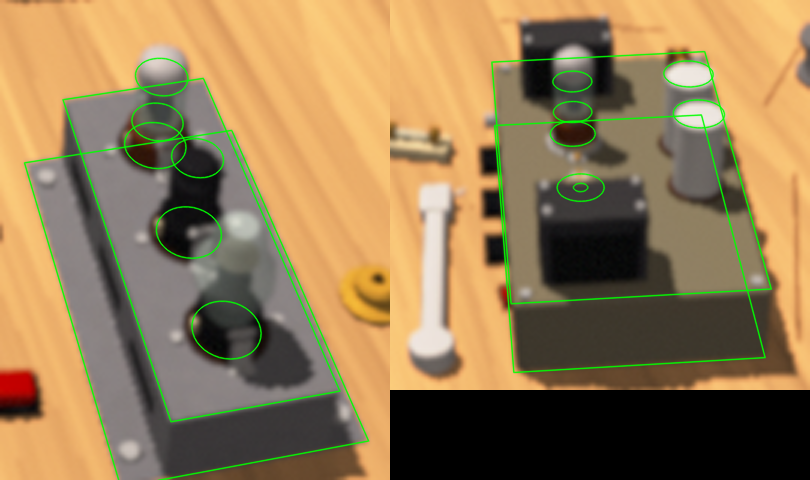

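View pics/ov_topb.png

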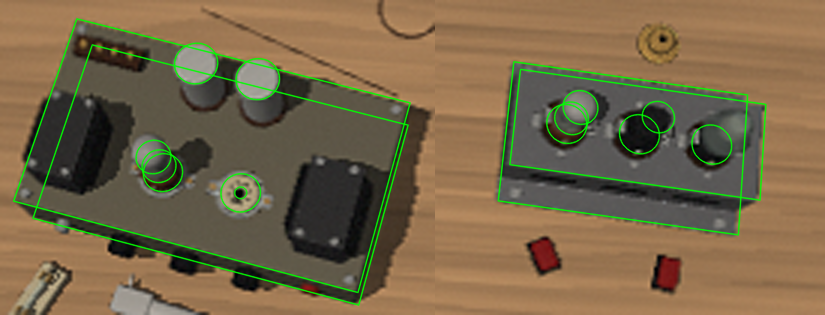

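```bash
python3 - <<'E'
from h import *
p=json.load(open("poses.json"))
def tri(obs):
    f=lambda X:np.concatenate([proj(n,X)[0]-q for n,q in obs]); q=least_squares(f,(.55,-.1,.1)); return q.x,q.fun
print("spare dome tri",tri([("top",(367.9,194.9)),("side",(338.9,263.0))]))
print("top",onplane("top",(367.9,194.9),.106),"side",onplane("side",(338.9,263.0),.106))
for nm,xy in(("stand",(0,.062)),("amp",(-.03,-.034)),("amp",(-.03,.034)),("amp",(.052,.022)),("amp",(.052,-.03))): print(nm,xy,(rz(p[nm][2])@[*xy,0]+[p[nm][0],p[nm][1],0]).round(4))
# mate dome: top z3 (250,248)  side z2 (245, 60+28)
print("mate","top",onplane("top",(155+50-.4,130+49.7-.4),.122),"side",onplane("side",(215+61.2-.4,110+22-.4),.122))
print("socket top",onplane("top",(155+398/5-.4,130+323/5-.4),.066))
print("cans top",onplane("top",[(155+326/5-.4,130+104/5-.4),(155+428/5-.4,130+132/5-.4)],.12))
print("cans side",onplane("side",[(215+399/4-.4,110+103/4-.4),(215+413/4-.4,110+155/4-.4)],.12))
# depth clouds of cans & domes
for n in("top","side"):
    d=np.load(f"{n}0.npz")["d"]; v,u=np.mgrid[0:420,0:560]; W=bydepth(n,np.c_[u.ravel(),v.ravel()],d.ravel())
    for c in((.6485,.1917),(.6384,.1407)):
        m=(np.hypot(W[:,0]-c[0],W[:,1]-c[1])<.026)&(W[:,2]>.110); print(n,m.sum(),np.median(W[m],0).round(4), ((W[m].max(0)+W[m].min(0))/2).round(4))
E
```

```text
spare dome tri (array([ 0.57358453, -0.1712044 ,  0.10756842]), array([ 0.05136955, -0.27638013, -0.17785327,  0.06150199]))
top [[ 0.57333194 -0.17142246  0.106     ]] side [[ 0.57456854 -0.16973553  0.106     ]]
stand (0, 0.062) [ 0.5729 -0.1721  0.    ]
amp (-0.03, -0.034) [0.5652 0.1527 0.    ]
amp (-0.03, 0.034) [0.5785 0.2194 0.    ]
amp (0.052, 0.022) [0.6566 0.1917 0.    ]
amp (0.052, -0.03) [0.6464 0.1407 0.    ]
mate top [[0.58134647 0.22034488 0.122     ]] side [[0.58027791 0.22159925 0.122     ]]
socket top [[0.56405746 0.15394553 0.066     ]]
cans top [[0.65719742 0.19192805 0.12      ]
 [0.64603979 0.14119683 0.12      ]]
cans side [[0.65562597 0.18673502 0.12      ]
 [0.64605972 0.13712976 0.12      ]]
top 167 [0.6546 0.1913 0.1197] [0.6556 0.1918 0.1174]
top 167 [0.6444 0.1404 0.1196] [0.6455 0.1406 0.1173]
side 170 [0.655  0.183  0.1197] [0.6566 0.1891 0.1171]
side 186 [0.6449 0.132  0.1201] [0.6467 0.1371 0.1171]
```

```bash
cat >> h.py <<'E'
from scipy.spatial.transform import Rotation as Rn
def toolq(yaw,flip=False):
    y=np.array([np.cos(yaw),np.sin(yaw),0])*(-1 if flip else 1); z=np.array([0,0,-1.]); x=np.cross(y,z)
    return Rn.from_matrix(np.c_[x,y,z]).as_quat()
def st(tag=""):
    s=r.read_state(); print(tag,"t",round(s["time_s"],2),"pos",np.round(s["eef_pos"],4),"F",np.round(s["contact_force"],2),"M",np.round(s["torque"],2),"w",round(s["grip_width"],4)); return s
def snap(tag):
    for n in("side","top"):
        im,d=optics.get_image(n); cv2.imwrite(f"pics/{n}_{tag}.png",im[:,:,::-1]); np.savez(f"{n}_{tag}.npz",im=im,d=d)
E
python3 - <<'E'
from h import *
for fl in(False,True):
    for P,y in(((.573,-.171,.25),-.079),((.573,-.171,.101),-.079),((.565,.153,.25),-.197)):
        q=r.solve_ik(P,toolq(y,fl)); print(fl,P,None if q is None else np.round(q,2))
q=r.solve_ik((.573,-.171,.25),toolq(-.079,False))
E
```

```text
False (0.573, -0.171, 0.25) [-0.42  0.48  1.32 -0.    1.34 -0.34]
False (0.573, -0.171, 0.101) [-0.42  0.63  1.51 -0.    1.   -0.34]
False (0.565, 0.153, 0.25) [ 0.13  0.46  1.36 -0.    1.32  0.33]
True (0.573, -0.171, 0.25) [-0.42  0.48  1.32 -0.    1.34  2.8 ]
True (0.573, -0.171, 0.101) [-0.42  0.63  1.51 -0.    1.    2.8 ]
True (0.565, 0.153, 0.25) [ 0.13  0.46  1.36 -0.    1.32 -2.81]
```

```bash
python3 - <<'E'
from h import *
q=toolq(-.079)
r.reach((.573,-.171,.25),q); st("above")
print(r.move_straight((.573,-.171,.135),q,speed=.1,max_force=8)); st("down")
snap("pre")
E
python3 - <<'E'
import cv2,numpy as np
s=np.load("side_pre.npz")["im"][:,:,::-1]; t=np.load("top_pre.npz")["im"][:,:,::-1]
f=lambda a,k:cv2.resize(a,None,fx=k,fy=k,interpolation=cv2.INTER_CUBIC)
cv2.imwrite("pics/pre.png",np.hstack([f(s[190:370,270:410],3),f(t[110:290,330:450],3)]))
E
```

```text
above t 2.75 pos [ 0.5732 -0.17    0.2501] F [ 0.81 -0.   -0.5 ] M [-0.03 -0.06  0.01] w 0.0859
False
down t 4.05 pos [ 0.5734 -0.1711  0.1357] F [-0.89  0.75 -0.43] M [ 0.01 -0.   -0.02] w 0.0855
```

View pics/pre.png

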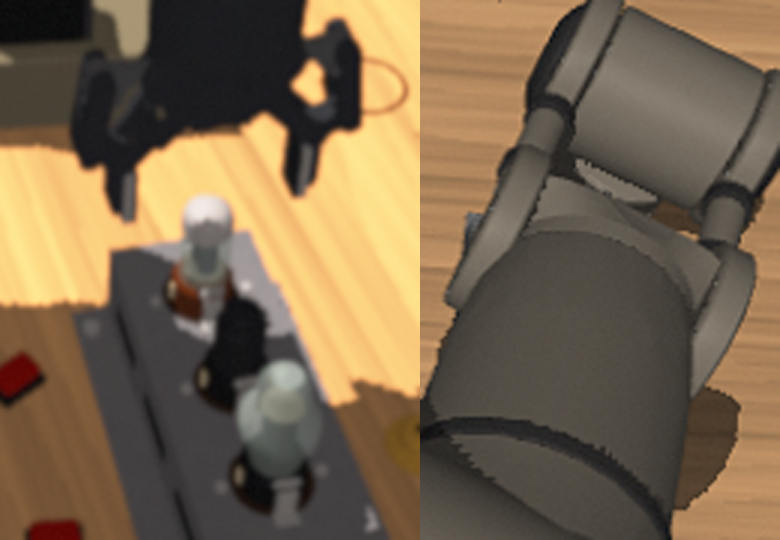

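```bash
python3 - <<'E'
from h import *
c=np.array([.5734,-.1711]); d=np.array([np.cos(.079),-np.sin(.079)])
for z in (.1237,.1357-.025):
  for h in(.043,.052):
    a=proj("side",[*(c-d*h),z])[0]; b=proj("side",[*(c+d*h),z])[0]; print(z,h,a.round(1),b.round(1),((a+b)/2).round(1))
print("tube dome at grid", proj("side",[[.573,-.171,.106],[.574,-.171,.106],[.573,-.169,.106]]).round(2))
E
```

```text
0.1237 0.043 [313.  259.7] [365.2 252. ] [339.1 255.9]
0.1237 0.052 [307.4 260.6] [370.6 251.2] [339.  255.9]
0.11069999999999999 0.043 [312.7 265.5] [364.4 257.8] [338.5 261.7]
0.11069999999999999 0.052 [307.2 266.4] [369.7 257. ] [338.5 261.7]
tube dome at grid [[338.27 263.74]
 [338.85 263.61]
 [337.82 262.88]]
```

```bash
python3 - <<'E'
from h import *
q=toolq(-.079)
print(r.move_straight((.573,-.171,.1015),q,speed=.08,max_force=8)); st("down")
for w in(.040,.035,.033,.0315,.030):
    command_gripper(w,20); s=st(str(w))
    if abs(s["contact_force"][0])>3: print("contact");break
snap("pre2")
E
python3 - <<'E'
import cv2,numpy as np
s=np.load("side_pre2.npz")["im"][:,:,::-1]
f=lambda a,k:cv2.resize(a,None,fx=k,fy=k,interpolation=cv2.INTER_CUBIC)
cv2.imwrite("pics/pre2.png",f(s[220:340,270:410],5))
E
```

```text
False
down t 4.72 pos [ 0.5731 -0.171   0.1014] F [-0.42 -0.29 -0.2 ] M [-0.06  0.04  0.  ] w 0.0857
0.04 t 5.22 pos [ 0.5731 -0.171   0.1017] F [ 0.51  0.4  -0.32] M [-0.   -0.01 -0.01] w 0.0399
0.035 t 5.45 pos [ 0.573  -0.171   0.1015] F [-0.06 -0.34 -0.22] M [-0.02 -0.02  0.02] w 0.0351
0.033 t 5.67 pos [ 0.573  -0.171   0.1015] F [-0.57 -0.06 -0.08] M [-0.03  0.04  0.01] w 0.0331
0.0315 t 5.88 pos [ 0.573  -0.171   0.1015] F [-0.22 -0.05 -0.7 ] M [ 0.01 -0.03  0.02] w 0.0317
0.03 t 6.1 pos [ 0.573  -0.171   0.1015] F [ 0.78 -0.3  -0.55] M [-0.01 -0.01  0.  ] w 0.0299
```

View pics/pre2.png

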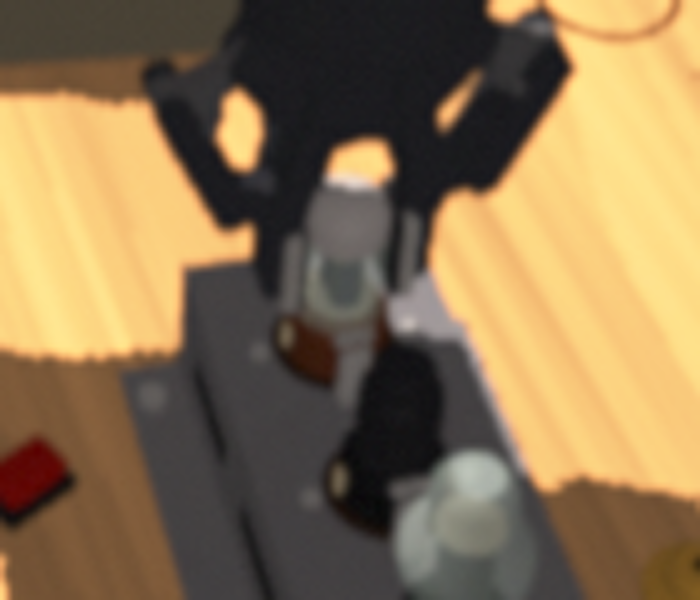

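```bash
python3 - <<'E'
from h import *
q=toolq(-.079)
command_gripper(.02,25); st("touch"); command_gripper(.02,50); st("grip")
r.move_straight((.573,-.171,.1065),q,speed=.02); st("5mm")
r.move_straight((.573,-.171,.137),q,speed=.05); st("35mm")
r.hold(.3); snap("lift")
E
python3 - <<'E'
import cv2,numpy as np
s=np.load("side_lift.npz")["im"][:,:,::-1]
f=lambda a,k:cv2.resize(a,None,fx=k,fy=k,interpolation=cv2.INTER_CUBIC)
cv2.imwrite("pics/lift.png",f(s[200:320,270:410],5))
E
```

```text
touch t 6.42 pos [ 0.5731 -0.171   0.1016] F [-0.5   0.43  1.42] M [-0.05 -0.07  0.  ] w 0.0277
grip t 6.63 pos [ 0.5732 -0.1711  0.1017] F [0.63 0.15 1.63] M [-0.02 -0.05 -0.  ] w 0.0271
5mm t 7.03 pos [ 0.573  -0.1709  0.1065] F [ 0.94  0.3  -0.89] M [ 0.01 -0.14 -0.04] w 0.0266
35mm t 7.79 pos [ 0.5729 -0.1709  0.1371] F [ 0.31  0.56 -0.23] M [ 0.02  0.01 -0.01] w 0.0267
```

View pics/lift.png

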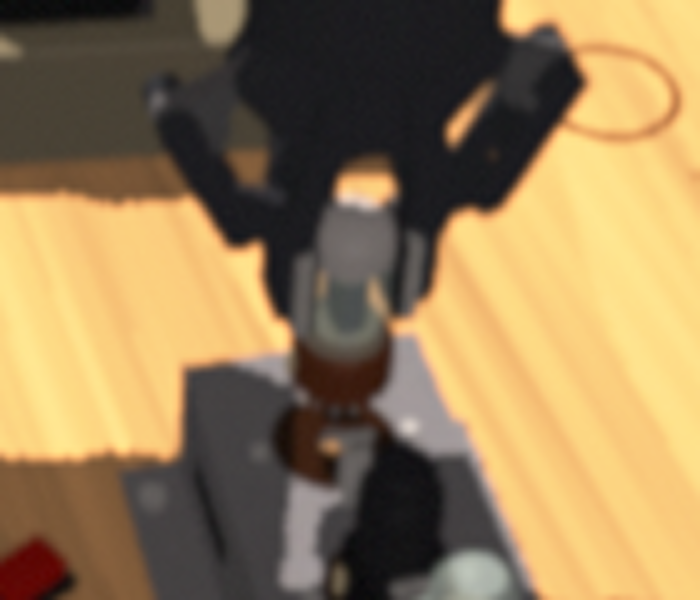

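```bash
python3 - <<'E'
import cv2,numpy as np
f=lambda a,k:cv2.resize(a,None,fx=k,fy=k,interpolation=cv2.INTER_CUBIC)
o=[]
for n,y0 in(("0",240),("pre2",240),("lift",240)):
    s=np.load(f"side_{n}.npz" if n!="0" else "side0.npz")["im"][:,:,::-1]
    a=s[y0:y0+60,318:360].astype(float); o.append(f(np.clip(a*1.6,0,255).astype(np.uint8),6))
cv2.imwrite("pics/cmp.png",np.hstack(o))
E
```

```text
(no output)
```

View pics/cmp.png

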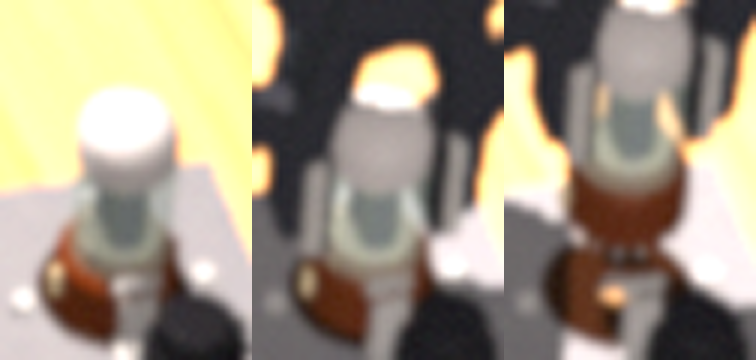

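```bash
python3 - <<'E'
from h import *
c=np.array([.573,-.171]);R=rz(-.079)
def P(x,y,z,lift): 
    w=R@[x,y,z]/1000+[*c,.05+lift]; return ((proj("side",w)[0]-[318,240]+.5)*6).round(0)
for l,o in((0,0),(.0355,504)):
    for nm,q in(("base left bot",(-17,0,0)),("left16",(-17,0,16)),("sh19",(-14,0,19)),("right0",(17,0,0)),("r16",(17,0,16)),("front0",(0,-17,0)),("top",(0,0,70)),("tip",(0,0,-14)),("54l",(-14,0,54)),("keytip",(-5.5,0,-14))):
        print(nm,P(*q,l)+[o,0])
print("stand hole",P(0,0,0,0)+[504,0])
E
```

```text
base left bot [ 52. 297.]
left16 [ 55. 257.]
sh19 [ 67. 248.]
right0 [170. 278.]
r16 [174. 239.]
front0 [129. 333.]
top [128. 108.]
tip [108. 321.]
54l [ 74. 158.]
keytip [ 89. 324.]
base left bot [563. 208.]
left16 [566. 166.]
sh19 [578. 157.]
right0 [684. 190.]
r16 [688. 148.]
front0 [642. 244.]
top [641.  10.]
tip [620. 234.]
54l [585.  62.]
keytip [601. 237.]
stand hole [615. 287.]
```

```bash
python3 - <<'E'
from h import *
r.move_straight((.573,-.171,.255),toolq(-.079),speed=.15); st("up")
r.move_straight((.565,.153,.255),toolq(-.196),speed=.15); st("over"); r.hold(.2); snap("over")
E
cat > tubeov.py <<'E'
from ov import *
def tube(c,z0,yaw=0):
    L=[]
    for zz,rad in((0,17),(16,17),(19,14),(54,14)):
        L.append(circ((0,0,zz),rad)+[c[0],c[1],z0])
    # dome silhouette: sphere r14 centre z56 -> horizontal-ish rings
    for zz in(60,64,68): L.append(circ((0,0,zz),np.sqrt(14**2-(zz-56)**2))+[c[0],c[1],z0])
    L.append(np.array([[c[0],c[1],z0],[c[0],c[1],z0-.014]]))
    return L
E
python3 - <<'E'
from tubeov import *
p=json.load(open("poses.json"))
s0=np.load("side0.npz")["im"];t0=np.load("top0.npz")["im"]
amp=(.6012,.1802,-.196); R=rz(amp[2])
m=(R@[-.03,.034,0]+[amp[0],amp[1],0])[:2]; sp=(.573,-.171)
I=[draw("side",s0,(318,235,358,305),6,p,(),tube(sp,.05)),draw("top",t0,(345,175,385,220),6,p,(),tube(sp,.05)),draw("side",s0,(255,115,295,170),6,p,(),tube(m,.066)),
 ]
J=draw("top",t0,(185,160,250,215),6,p,(),tube(m,.066)+[circ((-30,-34,66),q)@R.T+[amp[0],amp[1],0] for q in(5,16.5)])
h=420; H=np.hstack([cv2.copyMakeBorder(i,0,h-i.shape[0],0,0,0) for i in I]); cv2.imwrite("pics/t1.png",H)
cv2.imwrite("pics/t2.png",J); print(m)
s=np.load("side_over.npz")["im"];t=np.load("top_over.npz")["im"]
cv2.imwrite("pics/over.png",np.hstack([cv2.resize(s[60:240,190:360,::-1],None,fx=3,fy=3),cv2.resize(t[100:280,150:240,::-1],None,fx=3,fy=3)]))
E
```

```text
up t 9.12 pos [ 0.5725 -0.1708  0.254 ] F [ 0.41 -0.06  0.86] M [-0.02 -0.04 -0.  ] w 0.0268
over t 11.43 pos [0.5651 0.1524 0.255 ] F [ 0.29 -0.2  -0.49] M [ 0.06 -0.04  0.04] w 0.0265
[0.57839581 0.21939144]
```

View pics/t1.png

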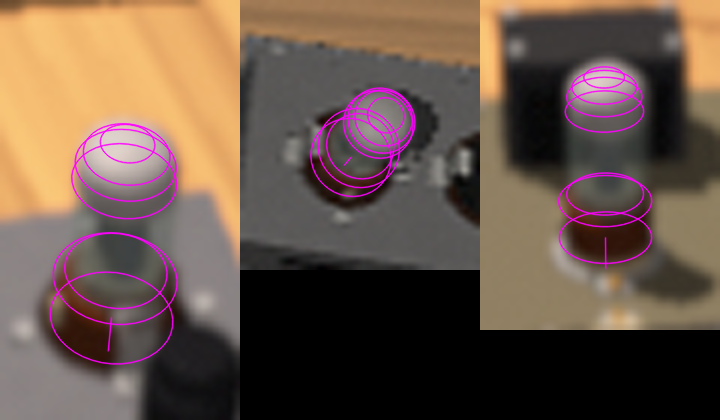

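View pics/t2.png

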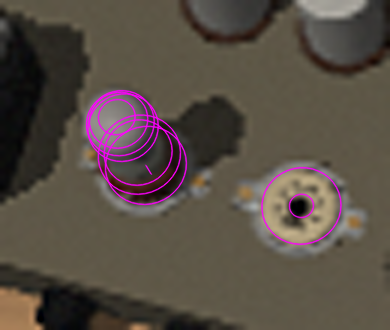

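View pics/over.png

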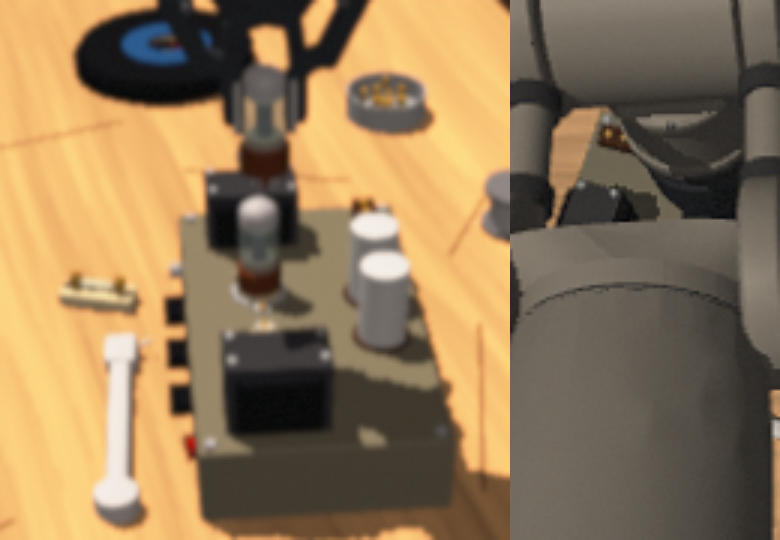

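```bash
python3 - <<'E'
from tubeov import *
p=json.load(open("poses.json"))
s=np.load("side_over.npz")["im"]
c=(.5651,.1524)
w=(250,70,306,165)
k=6
a=draw("side",s,w,k,p,(),tube(c,.2035)); b=draw("side",s,w,k,p,(),[])
cv2.imwrite("pics/t3.png",np.clip(np.hstack([b,a])*1.3,0,255).astype(np.uint8))
E
```

```text
(no output)
```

View pics/t3.png

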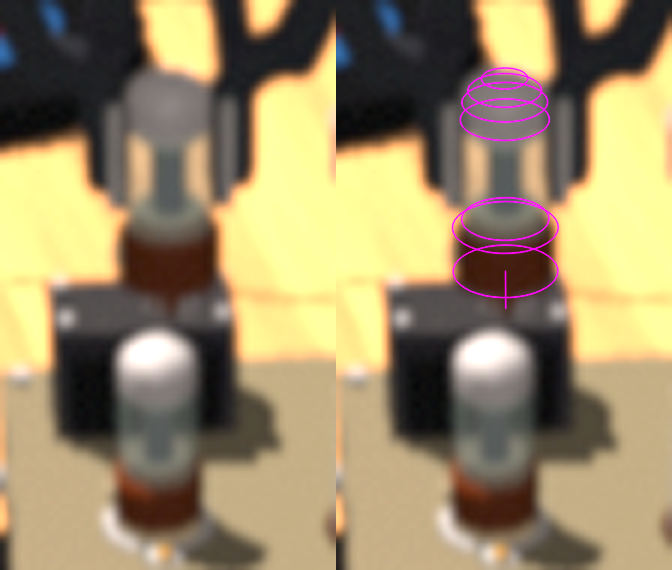

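```bash
cat > dep.py <<'E'
from h import *
# compare depth at projected surface points facing camera, for a tube at (c,z0): residual obs-pred (camera forward)
def surf():
    P=[];N=[]
    for a in np.linspace(0,2*np.pi,48,endpoint=False):
        for z in np.arange(2,15,2): P.append((17*np.cos(a),17*np.sin(a),z));N.append((np.cos(a),np.sin(a),0))
        for e in np.linspace(.1,1.4,6): P.append((14*np.cos(a)*np.cos(e),14*np.sin(a)*np.cos(e),56+14*np.sin(e)));N.append((np.cos(a)*np.cos(e),np.sin(a)*np.cos(e),np.sin(e)))
    return np.array(P)/1000,np.array(N)
def resid(n,tag,c,z0,lab=""):
    d=np.load(f"{n}{tag}.npz")["d"]; P,N=surf(); W=P+[c[0],c[1],z0]; cam=CM[n]; C=W@cam["R"].T+cam["t"]
    v=-C/np.linalg.norm(C,axis=1)[:,None]; vis=((N@cam["R"].T)*v).sum(1)>.6
    q=np.round(proj(n,W)).astype(int); o=d[q[:,1],q[:,0]]; e=o-C[:,2]; 
    for nm,m in(("base",P[:,2]<.02),("dome",P[:,2]>.05)):
        k=vis&m&(o>0)&(abs(e)<.02); print(lab,n,nm,k.sum(),"med %.4f sd %.4f"%(np.median(e[k]),e[k].std()))
if __name__=="__main__":
    resid("side","0",(.573,-.171),.05,"spare"); resid("side","0",(.5784,.2194),.066,"mate")
    resid("side","_over",(.5784,.2194),.066,"mate"); resid("side","_over",(.5651,.1524),.2035,"held")
    resid("top","0",(.573,-.171),.05,"spare");resid("top","0",(.5784,.2194),.066,"mate")
E
python3 dep.py
```

```text
spare side base 48 med -0.0032 sd 0.0034
spare side dome 126 med -0.0010 sd 0.0021
mate side base 77 med -0.0002 sd 0.0023
mate side dome 94 med -0.0014 sd 0.0027
mate side base 77 med -0.0001 sd 0.0029
mate side dome 94 med -0.0017 sd 0.0028
held side base 83 med -0.0008 sd 0.0019
held side dome 77 med -0.0020 sd 0.0022
spare top base 0 med nan sd nan
spare top dome 157 med -0.0009 sd 0.0023
mate top base 0 med nan sd nan
mate top dome 158 med -0.0009 sd 0.0017
  return _methods._mean(a, axis=axis, dtype=dtype,
  ret = ret.dtype.type(ret / rcount)
  ret = _var(a, axis=axis, dtype=dtype, out=out, ddof=ddof,
  arrmean = um.true_divide(arrmean, div, out=arrmean,
  ret = ret.dtype.type(ret / rcount)
```

```bash
python3 - <<'E'
from h import *
print(r.move_straight((.5653,.1532,.146),toolq(-.196),speed=.06,max_force=5)); r.hold(.3); s=st("low"); print(s["eef_rot"]); snap("low")
E
python3 - <<'E'
from tubeov import *
import dep
p=json.load(open("poses.json"))
s=np.load("side_low.npz")["im"]
c=(.5653,.1530)
w=(240,95,310,190);k=5
m=(.5784,.2194)
a=draw("side",s,w,k,p,(),tube(c,.146-.0515)+tube(m,.066)); b=draw("side",s,w,k,p,(),[])
cv2.imwrite("pics/t4.png",np.clip(np.hstack([b,a])*1.3,0,255).astype(np.uint8))
dep.resid("side","_low",c,.146-.0515,"held"); dep.resid("side","_low",m,.066,"mate")
E
```

```text
False
low t 14.0 pos [0.5653 0.1532 0.1461] F [ 0.25 -0.04  0.67] M [-0.02 -0.   -0.  ] w 0.0266
[7.72863689e-01 6.34572072e-01 4.71059621e-05 3.37166268e-05]
held side base 76 med -0.0002 sd 0.0020
held side dome 96 med -0.0019 sd 0.0020
mate side base 0 med nan sd nan
mate side dome 49 med -0.0018 sd 0.0021
  return _methods._mean(a, axis=axis, dtype=dtype,
  ret = ret.dtype.type(ret / rcount)
  ret = _var(a, axis=axis, dtype=dtype, out=out, ddof=ddof,
  arrmean = um.true_divide(arrmean, div, out=arrmean,
  ret = ret.dtype.type(ret / rcount)
```

View pics/t4.png

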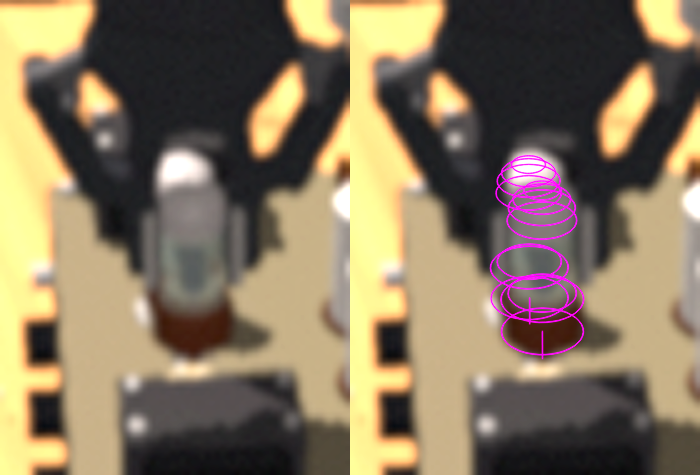

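View pics/top_low.png

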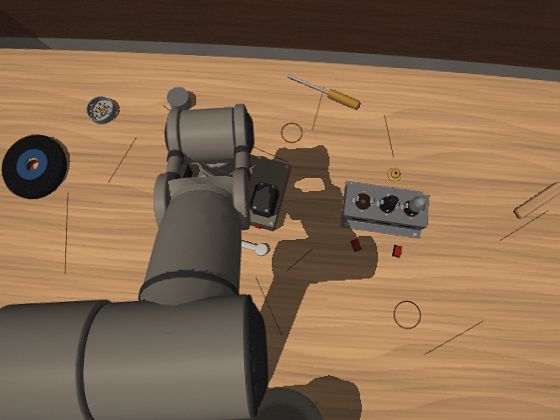

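```bash
python3 - <<'E'
from tubeov import *
from scipy.ndimage import map_coordinates
p=json.load(open("poses.json"))
def prof(tag,c,z0):
    im=np.load(f"side{tag}.npz")["im"].astype(float)
    # axis line in image from origin to top, resampled in 'model z along axis'
    z=np.linspace(-.02,.085,120); q=proj("side",np.c_[np.full((120,2),c),z0+z]); 
    q0=proj("side",[c[0],c[1],z0])[0]; q1=proj("side",[c[0],c[1],z0+.07])[0]; u=(q1-q0)/np.linalg.norm(q1-q0); n=np.array([-u[1],u[0]])
    t=np.arange(-14,40,1/3.); out=[]
    for k in range(3):
        out.append(np.mean([map_coordinates(im[...,k],[q0[1]+t*u[1]+o*n[1],q0[0]+t*u[0]+o*n[0]],order=1) for o in(-1,0,1)],0))
    L=np.linalg.norm(q1-q0)
    x=lambda a:(np.array(a)-q0)@u
    f=proj("side",[[c[0],c[1]-.017,z0]])[0]; g=proj("side",[[c[0],c[1]-.014,z0+.019]])[0]; h=proj("side",[[c[0],c[1]-.014,z0+.054]])[0]
    # lateral edge centre of base at z 8mm & glass/dome at 56
    lat=[]
    for zz in(.006,.058):
        qc=proj("side",[c[0],c[1],z0+zz])[0]+ (0 if zz>.05 else 1)*np.array([0,3.]) 
        o=np.arange(-14,14.1,.25); v=np.array([map_coordinates(im[...,k],[qc[1]+o*n[1],qc[0]+o*n[0]],order=1) for k in range(3)])
        lat.append(np.round(v[:, ::2].mean(0)).astype(int))
    print(tag,c,"len",L.round(2),"model base bot %.1f shoulder %.1f silver %.1f"%(x(f),x(g),x(h)))
    return t,np.array(out),lat
import sys
P=[]
for a in(("0",(.573,-.171),.05),("0",(.5784,.2194),.066),("_over",(.5651,.1524),.2035),("_low",(.5653,.1532),.0945)):
    t,o,lat=prof(*a); P.append(o)
    col=np.repeat(o.T[::-1][:,None,:],60,1).astype(np.uint8)
    P[-1]=cv2.resize(col[:,:,::-1],None,fx=1,fy=3.5)
    for l in lat: print(l.tolist())
H=np.hstack(P)
for i in range(-14,40,2):
    y=int((39.67-i)*3*3.5); cv2.line(H,(0,y),(6 if i%10 else 240,y),(0,255,0),1)
cv2.imwrite("pics/prof.png",H); print(H.shape)
E
```

```text
0 (0.573, -0.171) len 30.0 model base bot -7.1 shoulder 2.0 silver 17.1
[134, 127, 112, 95, 81, 70, 72, 80, 83, 83, 76, 64, 53, 41, 36, 34, 34, 36, 38, 39, 41, 43, 44, 45, 47, 50, 58, 70, 83, 98, 104, 105, 102, 95, 89, 83, 79, 76, 74, 71, 69, 66, 61, 54, 46, 38, 32, 30, 28, 27, 27, 29, 33, 37, 42, 48, 52]
[188, 187, 186, 186, 185, 185, 184, 184, 182, 181, 178, 174, 169, 165, 165, 167, 171, 176, 180, 184, 187, 189, 191, 192, 192, 191, 190, 188, 186, 184, 181, 178, 174, 171, 167, 162, 157, 152, 146, 140, 132, 125, 118, 111, 113, 121, 135, 153, 165, 174, 178, 180, 181, 182, 183, 184, 183]
0 (0.5784, 0.2194) len 27.47 model base bot -4.2 shoulder 3.8 silver 17.7
[123, 124, 124, 124, 124, 124, 124, 124, 128, 133, 140, 148, 147, 144, 125, 103, 78, 52, 39, 29, 26, 24, 25, 26, 27, 27, 27, 27, 26, 26, 26, 26, 27, 27, 27, 26, 26, 25, 26, 27, 30, 33, 44, 57, 73, 89, 99, 108, 113, 117, 119, 121, 122, 123, 123, 123, 123]
[17, 14, 12, 9, 8, 8, 8, 10, 10, 8, 8, 9, 15, 25, 42, 66, 89, 112, 128, 138, 145, 148, 151, 152, 153, 153, 153, 152, 151, 148, 144, 140, 135, 130, 125, 120, 115, 109, 103, 96, 86
[... 502 characters left out ...]
03, 104, 104, 104, 103, 102, 100, 98, 97, 96, 95, 94, 92, 89, 83, 76, 66, 59, 58, 59, 67, 72, 72, 69, 59, 49, 40, 36, 48, 66, 99]
_low (0.5653, 0.1532) len 29.01 model base bot -4.5 shoulder 4.0 silver 18.6
[133, 133, 133, 133, 133, 133, 133, 132, 132, 127, 121, 108, 94, 76, 57, 45, 33, 30, 27, 28, 28, 29, 29, 29, 29, 29, 29, 29, 29, 29, 29, 29, 28, 28, 29, 29, 29, 28, 28, 27, 27, 30, 32, 37, 41, 46, 51, 53, 54, 55, 55, 56, 56, 57, 59, 63, 67]
[17, 20, 23, 25, 26, 27, 29, 33, 38, 43, 48, 52, 55, 58, 60, 68, 77, 84, 90, 94, 95, 97, 98, 99, 100, 101, 102, 104, 105, 105, 104, 103, 101, 100, 98, 97, 96, 94, 92, 87, 81, 73, 64, 61, 60, 62, 65, 62, 58, 50, 40, 34, 29, 30, 33, 38, 45]
(567, 240, 3)
```

View pics/prof.png

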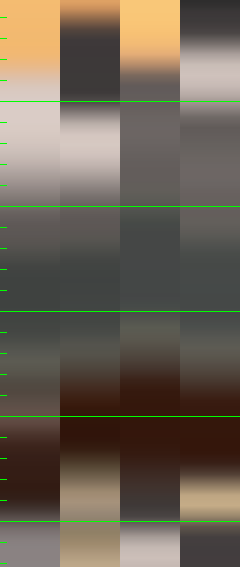

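```bash
python3 - <<'E'
from h import *
def sub(m):
    k=np.unravel_index(m.argmax(),m.shape); y,x=k
    f=lambda a,b,c:(a-c)/(2*(a-2*b+c)); 
    return x+f(m[y,x-1],m[y,x],m[y,x+1]), y+f(m[y-1,x],m[y,x],m[y+1,x]), m.max()
U=8
L=lambda t:np.load(f"side_{t}.npz")["im"].astype(np.float32)
up=lambda a:cv2.resize(a,None,fx=U,fy=U,interpolation=cv2.INTER_CUBIC)
def match(ta,pa,tb,pb,z1,z2,hw):
    # crop around tube axis segment z1..z2 in image a; match in b
    qa=(proj("side",[*pa[:2],pa[2]+z1])[0]+proj("side",[*pa[:2],pa[2]+z2])[0])/2
    qb=(proj("side",[*pb[:2],pb[2]+z1])[0]+proj("side",[*pb[:2],pb[2]+z2])[0])/2
    hh=abs(proj("side",[*pa[:2],pa[2]+z1])[0][1]-proj("side",[*pa[:2],pa[2]+z2])[0][1])/2
    a=L(ta);b=L(tb); x0,x1,y0,y1=[int(round(v)) for v in(qa[0]-hw,qa[0]+hw,qa[1]-hh,qa[1]+hh)]
    T=up(a[y0:y1,x0:x1]); X0=int(qb[0]-hw-7);Y0=int(qb[1]-hh-7); S=up(b[Y0:Y0+(y1-y0)+14,X0:X0+(x1-x0)+14])
    # scale template for distance
    ca=CM["side"]["R"]@np.array(pa)+CM["side"]["t"]; cb=CM["side"]["R"]@np.array(pb)+CM["side"]["t"]; s=ca[2]/cb[2]
    T2=cv2.resize(T,None,fx=s,fy=s)
    x,y,v=sub(cv2.matchTemplate(S,T2,cv2.TM_CCOEFF_NORMED))
    cx=X0+(x+T2.shape[1]/2)/U; cy=Y0+(y+T2.shape[0]/2)/U; ax=(x0+x1)/2; ay=(y0+y1)/2
    print(ta,tb,(z1,z2),"excess shift px",np.round([cx-ax-(qb-qa)[0],cy-ay-(qb-qa)[1]],2),"score %.3f"%v)
A=(.573,-.171,.05);B=(.5729,-.1709,.0856);C=(.5651,.1524,.2035);D=(.5653,.1532,.0945)
for z in((.03,.066),(.026,.056),(.04,.066)):
    for hw in(6,7.5):
        match("pre2",A,"lift",B,*z,hw); 
    match("lift",B,"over",C,*z,6); match("over",C,"low",D,*z,6)
E
```

```text
pre2 lift (0.03, 0.066) excess shift px [-0.28  0.43] score 0.804
pre2 lift (0.03, 0.066) excess shift px [ 0.06 -0.12] score 0.903
lift over (0.03, 0.066) excess shift px [-1.08 -3.39] score 0.543Traceback (most recent call last):
  File "<stdin>", line 26, in <module>
  File "<stdin>", line 19, in match
  File "<stdin>", line 5, in sub
IndexError: index 121 is out of bounds for axis 0 with size 121
```

```bash
python3 - <<'E'
from h import *
print(r.move_straight((.5653,.1531,.1432),toolq(-.196),speed=.02,max_force=5)); r.hold(.8); s=st("final"); print(np.abs(s["dq"]).max()); snap("fin")
im=np.load("side_fin.npz")["im"]; cv2.imwrite("pics/fin.png",np.clip(cv2.resize(im[95:195,235:335,::-1],None,fx=6,fy=6,interpolation=cv2.INTER_CUBIC)*1.3,0,255).astype(np.uint8))
E
python3 - <<'E'
import cv2,numpy as np
a=np.load("top0.npz")["im"];b=np.load("top_fin.npz")["im"]
cv2.imwrite("pics/topcmp.png",cv2.resize(np.hstack([a[160:265,330:445],b[160:265,330:445]])[:,:,::-1],None,fx=3,fy=3))
E
```

```text
False
final t 15.19 pos [0.5653 0.1531 0.1432] F [-0.1  -0.95 -0.85] M [-0.02 -0.01  0.01] w 0.0271
0.0028685086386801644
```

View pics/fin.png

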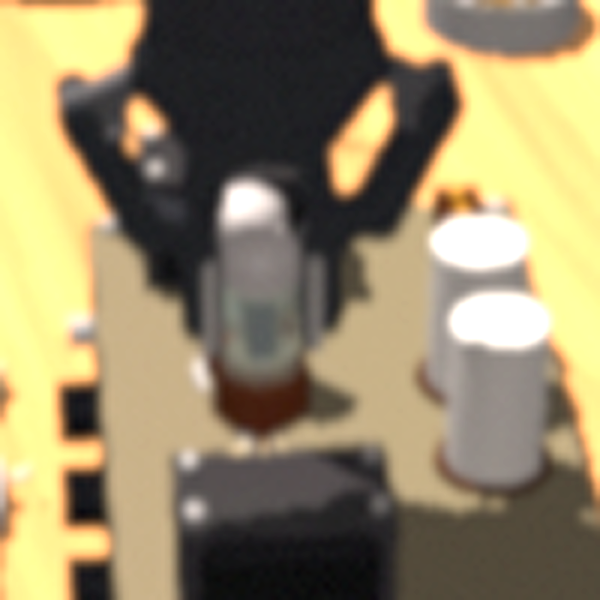

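View pics/topcmp.png

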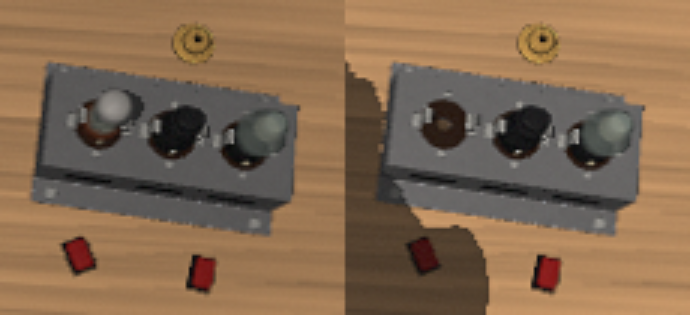

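```bash
python3 - <<'E'
from h import *
im=np.load("top_fin.npz")["im"]; a=cv2.resize(im[185:220,340:385,::-1],None,fx=14,fy=14,interpolation=cv2.INTER_CUBIC)
q=(proj("top",[.573,-.171,.05])[0]-[340,185]+.5)*14-.5; cv2.drawMarker(a,tuple(int(v) for v in q),(0,255,0),0,30)
b=cv2.resize(np.load("top0.npz")["im"][177:212,212:257,::-1],None,fx=14,fy=14,interpolation=cv2.INTER_CUBIC)
b=cv2.resize(b,None,fx=.5,fy=.5);q=((proj("top",[.5653,.1531,.066])[0]-[212,177]+.5)*7-.5); cv2.drawMarker(b,tuple(int(v) for v in q),(0,255,0),0,20)
a=cv2.resize(a,None,fx=.5,fy=.5);cv2.imwrite("pics/hole.png",np.hstack([a,b])); print(onplane("top",(362.3,201.3),.05))
E
```

```text
[[ 0.57135177 -0.16925574  0.05      ]]
```

View pics/hole.png

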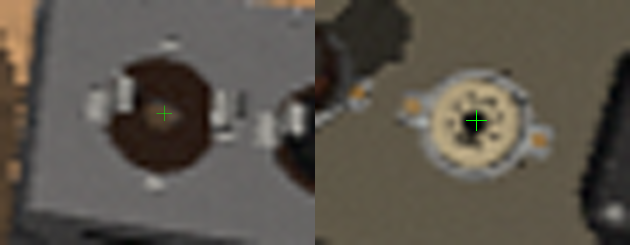

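```bash
python3 - <<'E'
from h import *
st("before"); r.finish_job(); st("after")
E
```

```text
before t 15.29 pos [0.5653 0.1531 0.1432] F [ 0.3   0.64 -0.93] M [ 0.   -0.03 -0.05] w 0.0266
the job is handed in; nothing more can be done
the job is handed in; nothing more can be done
```

The spare tube is now held still and upright over the empty cream socket, and I handed the job in at 15.3 s. I gripped its glass front and back with the grip set to 50 N and pulled it straight up out of its clips. I then carried it over the amplifier with the spigot tip at about 190 mm and turned it to the amplifier's angle.

**Position:** The arm was at rest. Nominally the tip is about 11.5 mm above the socket, and centring is within about 1 mm by the stand-socket and amplifier-socket check in the top view.

**Contact:** Measured force stayed at noise level (under 1 N) and no force stop triggered. The final side picture shows the tube clear of the socket, its mate and the transformer.

**Other parts:** The other two tubes, the brass adapter and both buttons look unmoved in the top view. I did not compare the fuse holder and tone arm with their starting positions.

**Weaker checks:**
- **Camera disagreement:** The two cameras differed by about 4–6 mm in y on the box edges. I relied on the joint fit, the tube pictures and the depth readings, which agreed to about 1–2 mm.
- **Possible slip:** The lift pictures showed at most about 1 mm of slip in the fingers. Brightness edges on the glass hinted at more, up to about 4 mm, which would still leave about 7 mm of gap. Image matching over the later moves failed, so slip during the carry was not checked that way.
- **Key alignment:** I could not see the key over the socket, because the arm blocked the top camera. Its alignment rests on the fitted angles of the stand and amplifier and on the tube not turning in the grip.

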